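# Two clicks of walnuts

### The job

Two walnut dispensers stand on the worktop, and one of them has a bowl under its spout. Turn the paddle knob on top of that one clockwise (seen from above) by exactly two clicks, so that two walnuts drop into the bowl and no third one follows, then let go of the knob. Do not turn the other dispenser's knob.

Things in the scene. Friction and masses are not known exactly. Their poses are not given: they have to be found in the camera images.
- knob (a joint): Angle (rad) of the knob of the dispenser with the bowl. About 0 at the start, grows clockwise seen from above. Clicks into rest every 36 degrees (0.628): two clicks are 1.257. The click is light (0.06 N m at most) and pulls the released knob to the nearest rest. Each click carries one walnut over the spout; it falls when its click is half to three quarters done. The axis is fixed.
- knob_grip (a point): Point on that knob's vertical axis at the height to grip, 165 mm above the worktop. The grip is an upright grey paddle 64 mm long, 13 thick, 44 high (20 above and 24 below this point). Axes: x along the paddle, y across its thickness, z up; they turn with the knob. The lid of the clear 172 mm round drum lies 34 mm below this point; the spout is under the drum, on the robot's side.
- bowl_in (a point): Centre of the inner floor of the loose white bowl, 130 mm across the rim and 50 mm high, that stands under the spout of the dispenser to be used and juts out in front of it. z up.
- walnut_1: The walnut that the first click drops: a brown ball of 28 mm, in the drum pocket next to the spout at the start. Origin at its centre.
- walnut_2: The walnut that the second click drops, alike, in the pocket after it. Origin at its centre. A third one lies in the next pocket.
- spare_knob (a joint): Angle of the knob of the other, identical dispenser, the one without a bowl, rad; about 0 at the start. It is to stay there.

How it is judged:
By the outcome, as a careful person would: the job done as asked, in the order asked, and still so for the second after the job is handed in, with the robot touching nothing.
It also fails if it takes over 29 s, if anything falls off the work surface, if the arm or the gripper's body presses on something with over 40 N, if the wrist force passes 120 N, or if a joint passes its speed limit or range.

### The arm

A 7-joint arm with a two-finger parallel gripper is mounted at the origin on a cart in front of the work surface, level with it; the furniture and walls round the work are solid. World frame = base frame: x ahead of the robot, y to its left, z up, the work surface at z = 0. Lengths are in m, angles in rad, forces in N, time in s.
With the tool pointing down it reaches from about 0.425 to 0.925 m from the base axis. Payload 6.8 kg.
Tool frame: the origin (TCP) lies at the very end of the fingers, on their centre line; the grasp point (between the pads) lies 19 mm behind it; z points along the fingers, y is the line along which they close (so a half turn about z gives the same grasp; the last joint's range is limited). The gripper opens to 85 mm and grips with 20 to 120 N. Pads are 22 mm wide; open, the fingers measure 114 mm over their backs; the gripper's body (76 mm by 85 mm) begins 54 mm behind the grasp point. The pads swing forward as they close: fully open they stand 13 mm farther back than shut.
Start: joints at [1.124, 0.477, 0.022, 1.555, -0.011, 1.109, -0.083], TCP at [0.224, -0.637, 0.231] pointing down, gripper open.
Joint ranges: [-2.96, 2.96], [-0.34, 2.1], [-1.41, 1.46], [0.24, 2.44], [-1.37, 4.51], [0.17, 1.92], [-2.96, 2.96]. Speed limits (rad/s): [2.39, 2.39, 3.14, 3.14, 3.14, 3.14, 3.14].

### API

Orientations are given as a unit quaternion [w, x, y, z].
In Python, from station import bot gives the robot as it stands.
- The arm moves only by the tool apply_moves, never from a script. Its argument "deltas" is a list of rows, each a list of 3 entries, a list of its own where there are three numbers: the closure, from 0 (fully open) to 1 (shut), then the shift along the tool's x, y, z in units of 0.2 m (1.0 is 0.2 m), then the turn about the tool's z in units of 2 pi rad (1.0 is 2 pi rad). A call has 1 to 12 rows; each row is the pose to reach, as a shift and turn from the pose commanded when the call began, along the tool's axes at that moment, turning the shorter way round; what a row does not reach only later rows make up. A row lasts 1/10 s, in which the tool goes at most 50 mm and 8.59 degrees, less where a joint would pass 70% of its speed; a pose out of reach is approached as far as the arm can. A call with a number of a shift or a turn outside -1 to 1 is refused whole. A call with a gripper value outside its range is refused whole. The fingers move at their own pace and stop on an object; "squeeze" is the grip in N (left out, the last holds). Time passes only in rows, so rows that repeat a pose let the fingers close. It gives the time, the measured TCP pose, the force, the opening and the grip force at its end, in the units of the state.
- bot.get_obs(): the state, without advancing time (a new reading comes with each control period).
- bot.read_camera(name): name is "scene" or "top" or "wrist"; returns a dict with "color" (420x560x3 uint8, red, green, blue), "intrinsics" (3x3 intrinsics, pixels), "pose" (4x4, takes a point from camera to world coordinates); the wrist camera has in their place "hand_eye" (4x4, takes a point from camera to tool coordinates, whose origin is the TCP and whose axes are the flange's). Camera axes: x right, y down, z forward; pixel columns grow to the right and rows downward; lengths in m; the calibration is good to about 2 mm. A picture is of the moment at which its call begins: read the wrist's pose just before it. There is no depth.
- bot.hand_in(): hands the job in; it is judged then, once.
Trained networks look in a picture, given as the dict that the camera call returned (one of the last four; its "shot" number tells which), for a name from the list of things; names that differ only in an ending like _2 or _b are one class to them, and where a whole thing is asked for, a point or a joint stands for the part that bears it (a point fixed in the world has none). Each returns a list of dicts, best first, with "confidence" (0 to 1); they miss things now and then, are a little off and sometimes report something else, mostly with a low value. They report only what shows in the picture. A call takes as long as a camera call.
- bot.look_for(picture, target): "point" ([x, y, z] in m, in world coordinates, good to about 4 mm: the middle of the surface that is visible of it).
The state is a dict: "t": time; "q": joint angles; "joint_vel": joint speeds; "joint_torque": joint torques, N m; "eef_pos": TCP position; "tool_rot": TCP orientation; "contact_force": force on the tool from outside, world axes, zero at the start; "torque": the same for the moment, N m; "gripper_width": opening from 0.0 (shut) to 1.0 (fully open); "grasp_force": force on a finger pad.
Only numpy, scipy, OpenCV 4.12 (cv2) and the standard library are available. Lean on these libraries where they do the work, as an engineer would, in place of code of your own. Each camera call takes 0.05 s, during which the arm holds its last target. There are 200 camera calls.

## Working session

There is one attempt and no reset: what is moved stays moved. The work goes in short steps, Python scripts to look and compute and a tool call to move; the robot and the scene stay as the last step left them, time stands still between calls to the robot, and variables do not carry over. Pictures are saved under pics/ and viewed, at most 10 in all, crops included, and the job is handed in when it is done.

Besides the shell and the picture viewer there is one more tool, called after "Emit:" as a command line: name --argument value ..., lists and objects as JSON in quotes. apply_moves: Moves the arm, as the interface text tells. Its arguments: {"type":"object","properties":{"deltas":{"type":"array","items":{"type":"array"}},"squeeze":{"type":"number"}},"required":["deltas"]}

```bash
mkdir -p pics; python3 - <<'E'
from station import bot
import cv2
o=bot.get_obs();print(o)
for n in("scene","top"):
    p=bot.read_camera(n);cv2.imwrite(f"pics/{n}0.png",p["color"][:,:,::-1])
    print(n,p["intrinsics"].tolist(),p["pose"].tolist() if hasattr(p["pose"],'tolist') else p["pose"])
    for t in("knob","knob_grip","bowl_in","walnut_1","spare_knob"):
        print(t,[( [round(float(v),3) for v in d["point"]],round(d["confidence"],2)) for d in bot.look_for(p,t)])
E
```

```text
{'t': 0.0, 'q': array([ 1.12386213,  0.47780259,  0.02231945,  1.55645405, -0.01150566,
        1.10927849, -0.0830908 ]), 'joint_vel': array([-0.00083099,  0.00026455,  0.00191795,  0.00010715, -0.00154308,
        0.00075932, -0.00010345]), 'joint_torque': array([ 2.57470374e-04, -5.96448898e+01,  1.60791613e+00, -2.81187969e+01,
        1.24010921e-02,  9.42872168e-03, -3.01164960e-05]), 'eef_pos': array([ 0.22416595, -0.63606673,  0.23032254]), 'tool_rot': array([-8.82216524e-04,  9.85678910e-01,  1.68630550e-01, -2.12106410e-04]), 'contact_force': array([0.03184889, 0.15830184, 0.40324112]), 'torque': array([ 0.02501367, -0.02132065,  0.03059783]), 'grasp_force': 0.0, 'gripper_width': 0.9981788490223574}
scene [[383.60795047258233, 0.0, 272.48717432379016], [0.0, 383.60795047258233, 208.3225097780003], [0.0, 0.0, 1.0]] [[-0.5757905517735353, 0.4669502818996699, -0.6711353624434839, 1.08422864044475], [0.817485692695097, 0.34236241624975416, -0.46314697254591625, 0.3714027021677206], [0.013504914925511442, -0.8153192075337419, -0.5788542192118891, 0.5880728568243817], [0.0, 0.0, 0.0, 1.0]]
knob []
knob_grip []
bowl_in []
walnut_1 []
spare_knob []
top [[489.55807595606285, 0.0, 269.9360164837882], [0.0, 489.55807595606285, 208.54498614580203], [0.0, 0.0, 1.0]] [[0.024726402002150556, -0.9872349394038274, 0.1573396944968089, 0.3366965363676815], [-0.9996707567667293, -0.025496792273367458, -0.002879522391540396, -0.008015009723940775], [0.0068544226206646115, -0.15721669123884358, -0.9875403429158972, 1.1235028576338004], [0.0, 0.0, 0.0, 1.0]]
knob [([0.555, 0.149, 0.18], 0.69)]
knob_grip [([0.555, 0.145, 0.177], 0.83)]
bowl_in [([0.452, 0.179, 0.022], 0.63)]
walnut_1 []
spare_knob [([0.5, -0.134, 0.178], 0.85)]
```

View pics/top0.png

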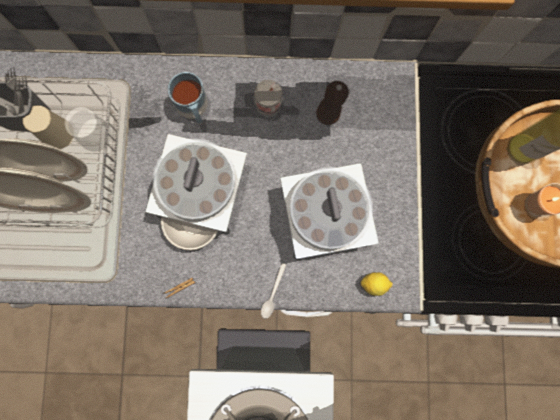

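View pics/scene0.png

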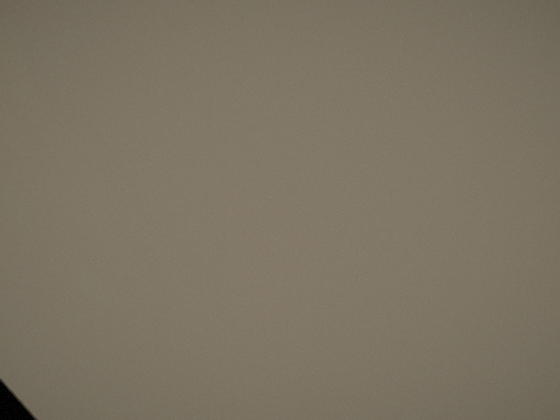

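The top view shows the dispenser with the bowl on the left: knob at (193,173), bowl at (190,232). The spare's knob is at (333,205). The scene camera is blocked. I'll fly over the knob and look with the wrist camera.

```bash
cat > h.py <<'E'
from station import bot
import numpy as np
from scipy.spatial.transform import Rotation as R
def rot(q): return R.from_quat([q[1],q[2],q[3],q[0]])
def yaw(q):
    x=rot(q).as_matrix()[:,0]; return np.arctan2(x[1],x[0])
def delta(p,y,p2,y2):  # tool down
    M=np.array([[np.cos(y),np.sin(y),0],[np.sin(y),-np.cos(y),0],[0,0,-1]])
    d=(y2-y+np.pi)%(2*np.pi)-np.pi
    return np.round(M.T@(np.array(p2)-p)/.2,3).tolist(), round(-d/2/np.pi,4)
E
python3 - <<'E'
from h import *
o=bot.get_obs();p=o["eef_pos"];y=yaw(o["tool_rot"]);print(y)
for f in range(1,5):
    p2=np.array(o["eef_pos"])*(1-f/4)+np.array([.53,.149,.32])*f/4; p2[2]=.32
    y2=yaw(o["tool_rot"])+(2.94-.339)*f/4
    print(delta(p,y,p2,y2)); p,y=p2,y2
E
```

```text
0.3387915853061757
([0.687, -0.799, -0.444], np.float64(-0.1035))
([1.03, -0.22, 0.0], np.float64(-0.1035))
([0.954, 0.448, 0.0], np.float64(-0.1035))
([0.488, 0.934, 0.0], np.float64(-0.1035))
```

Emit:
apply_moves --deltas '[[0,[0.687,-0.799,-0.444],-0.1035],[0,[0.687,-0.799,-0.444],-0.1035],[0,[0.687,-0.799,-0.444],-0.1035],[0,[0.687,-0.799,-0.444],-0.1035],[0,[0.687,-0.799,-0.444],-0.1035],[0,[0.687,-0.799,-0.444],-0.1035]]'

```text
t: 1.2
eef_pos: [0.304, -0.4372, 0.3227]
tool_rot: [0.002, 0.878, 0.478, 0.001]
contact_force: [0.2, -1.1, -0.4]
gripper_width: 1.0
grasp_force: 0.0
```

Emit:
apply_moves --deltas '[[0,[1.0,-0.22,0],-0.1035],[0,[1.0,-0.22,0],-0.1035],[0,[1.0,-0.22,0],-0.1035],[0,[1.0,-0.22,0],-0.1035],[0,[1.0,-0.22,0],-0.1035],[0,[1.0,-0.22,0],-0.1035]]'

```text
t: 1.8
eef_pos: [0.3744, -0.2483, 0.3201]
tool_rot: [0.0, 0.682, 0.732, -0.0]
contact_force: [0.7, -0.6, -0.2]
gripper_width: 0.995
grasp_force: 0.0
```

Emit:
apply_moves --deltas '[[0,[0.954,0.448,0],-0.1035],[0,[0.954,0.448,0],-0.1035],[0,[0.954,0.448,0],-0.1035],[0,[0.954,0.448,0],-0.1035],[0,[0.954,0.448,0],-0.1035],[0,[0.954,0.448,0],-0.1035]]'

```text
t: 2.4
eef_pos: [0.4509, -0.0524, 0.3199]
tool_rot: [-0.0, 0.413, 0.911, 0.0]
contact_force: [-0.2, -0.3, 0.3]
gripper_width: 1.001
grasp_force: 0.0
```

Emit:
apply_moves --deltas '[[0,[0.488,0.934,0],-0.1035],[0,[0.488,0.934,0],-0.1035],[0,[0.488,0.934,0],-0.1035],[0,[0.488,0.934,0],-0.1035],[0,[0.488,0.934,0],-0.1035],[0,[0.488,0.934,0],-0.1035],[0,[0.488,0.934,0],-0.1035]]'

```text
t: 3.1
eef_pos: [0.527, 0.1404, 0.3193]
tool_rot: [-0.001, 0.104, 0.995, -0.001]
contact_force: [-0.7, -0.4, -0.2]
gripper_width: 1.0
grasp_force: 0.0
```

```bash
python3 - <<'E'
from h import *
import cv2
o=bot.get_obs();print(o["eef_pos"],yaw(o["tool_rot"]),o["q"],o["contact_force"],o["t"])
p=bot.read_camera("wrist");cv2.imwrite("pics/w1.png",p["color"][:,:,::-1])
print(p["intrinsics"],p["hand_eye"])
np.savez("w1.npz",K=p["intrinsics"],H=p["hand_eye"],p=o["eef_pos"],q=o["tool_rot"])
for t in("knob","knob_grip","bowl_in"):
    print(t,[(np.round(d["point"],3),round(d["confidence"],2)) for d in bot.look_for(p,t)])
E
```

```text
[0.52697073 0.14044248 0.31931348] 2.932816798768757 [ 0.29977316  0.286687   -0.82184426  1.71217218  0.22181418  1.24113689
  0.78743387] [-0.72605813 -0.39579254 -0.18596552] 3.1
[[353.11051502   0.         279.90391473]
 [  0.         353.11051502 208.13295279]
 [  0.           0.           1.        ]] [[ 1.05658090e-03 -9.63796176e-01 -2.66637985e-01  6.86631248e-02]
 [ 9.99999441e-01  1.00904708e-03  3.15276151e-04  3.10962693e-05]
 [-3.48116700e-05 -2.66638169e-01  9.63796704e-01 -1.42773350e-01]
 [ 0.00000000e+00  0.00000000e+00  0.00000000e+00  1.00000000e+00]]
knob [(array([0.554, 0.148, 0.181]), 0.58)]
knob_grip [(array([0.554, 0.156, 0.184]), 0.98)]
bowl_in [(array([0.446, 0.174, 0.026]), 0.81)]
```

View pics/w1.png

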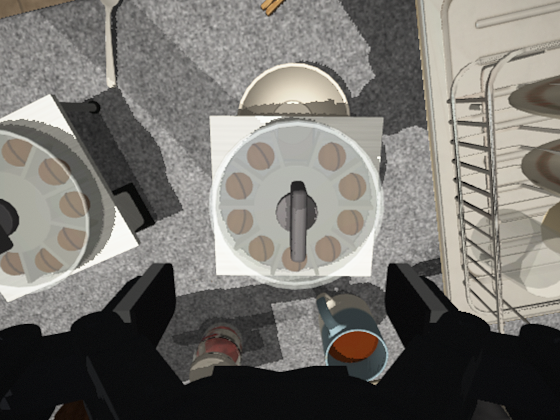

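The wrist view shows the bowl dispenser with its upright paddle from about (298,183) to (298,260), almost parallel to the tool x axis. The collar is near (297,212). Next I'll measure the paddle in a crop.

```bash
python3 - <<'E'
from h import *
import cv2
d=np.load("w1.npz");K,H,p,q=d["K"],d["H"],d["p"],d["q"]
T=np.eye(4);T[:3,:3]=rot(q).as_matrix();T[:3,3]=p;C=T@H
def proj(w):
    c=np.linalg.inv(C)@np.r_[w,1];u=K@c[:3];return u[:2]/u[2]
def ray(u,v,z):
    r=C[:3,:3]@np.linalg.inv(K)@[u,v,1];return C[:3,3]+r*(z-C[2,3])/r[2]
for z in(.131,.145):print(z,ray(297,212,z))
for uv in((298,183),(298,193),(298,260)):print(uv,ray(*uv,.185),ray(*uv,.141))
im=cv2.imread("pics/w1.png");cr=cv2.resize(im[165:285,220:380],None,fx=5,fy=5,interpolation=cv2.INTER_CUBIC)
cv2.imwrite("pics/c1.png",cr)
E
```

```text
0.131 [0.5564406  0.15097659 0.131     ]
0.145 [0.55236308 0.15114592 0.145     ]
(298, 183) [0.51724111 0.15707568 0.185     ] [0.52632977 0.1574081  0.141     ]
(298, 193) [0.52527326 0.15549677 0.185     ] [0.53563711 0.15557853 0.141     ]
(298, 260) [0.58246015 0.14425532 0.185     ] [0.60190301 0.14255238 0.141     ]
```

View pics/c1.png

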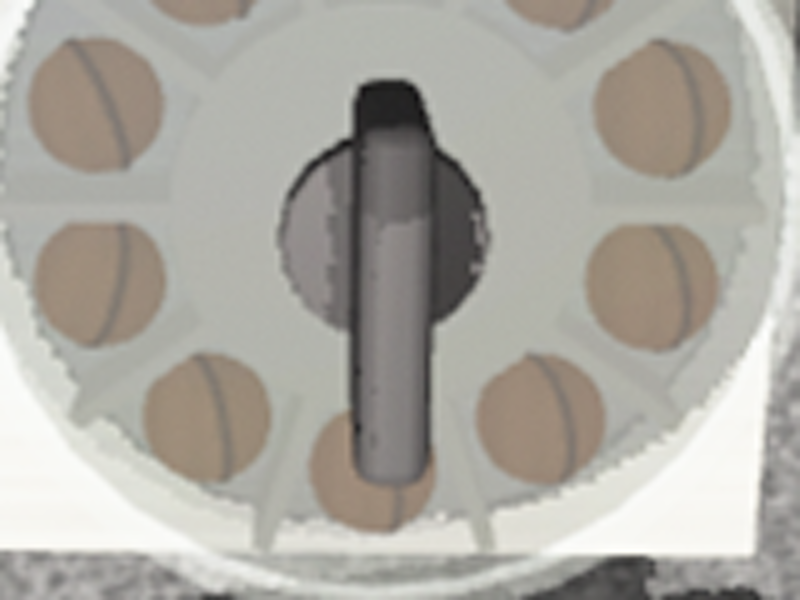

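Emit:
apply_moves --deltas '[[0,[-0.119,0.077,0.47],0],[0,[-0.119,0.077,0.47],0],[0,[-0.119,0.077,0.47],0],[0,[-0.119,0.077,0.47],0],[0,[-0.119,0.077,0.47],0]]'

```text
t: 3.8
eef_pos: [0.5537, 0.1546, 0.2285]
tool_rot: [0.002, 0.101, 0.995, 0.0]
contact_force: [-0.1, 0.5, 0.8]
gripper_width: 1.003
grasp_force: 0.0
```

```bash
python3 - <<'E'
from h import *
import cv2
o=bot.get_obs();y=yaw(o["tool_rot"]);print(o["eef_pos"],y,o["q"],o["contact_force"],o["t"])
p=bot.read_camera("wrist");cv2.imwrite("pics/w2.png",p["color"][:,:,::-1])
for t in("knob_grip",):
    print(t,[(np.round(d["point"],3),round(d["confidence"],2)) for d in bot.look_for(p,t)])
print(delta(o["eef_pos"],y,[.5535,.1505,.149],2.937))
T=np.eye(4);T[:3,:3]=rot(o["tool_rot"]).as_matrix();T[:3,3]=o["eef_pos"];C=T@p["hand_eye"];K=p["intrinsics"]
for s in(-.032,0,.032):
    w=np.array([.5535+s*np.cos(-.204),.1505+s*np.sin(-.204),.185,1]);c=K@(np.linalg.inv(C)@w)[:3];print(s,c[:2]/c[2])
E
```

```text
[0.55371175 0.1545506  0.2285341 ] 2.9394051480472805 [ 0.22746756  0.42041867 -0.78561252  1.76514478  0.33261627  1.09058971
  0.69863116] [-0.09781714  0.48804839  0.78113673] 3.8
knob_grip [(array([0.554, 0.158, 0.185]), 0.9)]
([-0.003, -0.02, 0.398], np.float64(0.0004))
-0.032 [272.27086695 182.29026922]
0 [272.43943644 238.3737226 ]
0.032 [272.59393594 289.77605988]
```

View pics/w2.png

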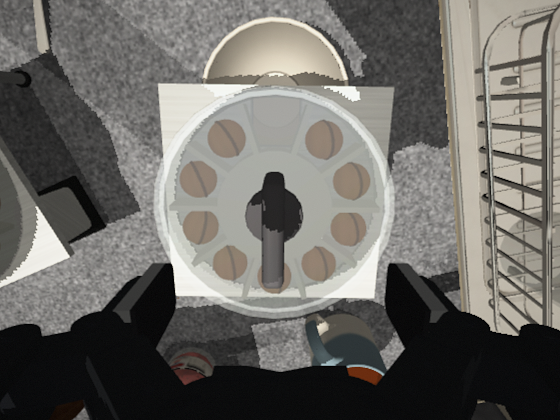

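The paddle top, (274,185) to (272,289), matches my prediction. I'll descend and grip.

Emit:
apply_moves --deltas '[[0,[-0.003,-0.02,0.2],0],[0,[-0.003,-0.02,0.39],0],[0,[-0.003,-0.02,0.39],0],[0,[-0.003,-0.02,0.39],0],[0,[-0.003,-0.02,0.39],0]]' --squeeze 30

```text
t: 4.4
eef_pos: [0.5543, 0.1512, 0.1509]
tool_rot: [0.002, 0.101, 0.995, 0.001]
contact_force: [-0.7, 0.3, 1.2]
gripper_width: 1.001
grasp_force: 0.0
```

Emit:
apply_moves --deltas '[[1,[0,0,0],0],[1,[0,0,0],0],[1,[0,0,0],0],[1,[0,0,0],0],[1,[0,0,0],0],[1,[0,0,0],0],[1,[0,0,0],0],[1,[0,0,0],0],[1,[0,0,0],0]]'

```text
t: 5.3
eef_pos: [0.5529, 0.1506, 0.1483]
tool_rot: [0.0, 0.101, 0.995, 0.0]
contact_force: [0.3, 2.0, 2.5]
gripper_width: 0.15
grasp_force: 32.8
```

```bash
python3 - <<'E'
from h import *
o=bot.get_obs();print(o["eef_pos"],yaw(o["tool_rot"]),o["q"],o["contact_force"],o["torque"],o["gripper_width"],o["grasp_force"],o["t"])
E
```

```text
[0.55285769 0.15056907 0.14828216] 2.9401959761693175 [ 0.19196981  0.50841614 -0.74058013  1.84369126  0.41548066  0.94982101
  0.63643072] [0.31231962 1.97604176 2.45660106] [0.2098567  0.0433297  0.01877532] 0.14967793213407815 32.75305509567261 5.3
```

Emit:
apply_moves --deltas '[[1,[0,0,0],0.0125],[1,[0,0,0],0.025],[1,[0,0,0],0.0375],[1,[0,0,0],0.05],[1,[0,0,0],0.0625],[1,[0,0,0],0.075],[1,[0,0,0],0.0875],[1,[0,0,0],0.1],[1,[0,0,0],0.1],[1,[0,0,0],0.1],[1,[0,0,0],0.1]]'

```text
t: 6.4
eef_pos: [0.5537, 0.152, 0.1483]
tool_rot: [0.0, 0.403, 0.915, 0.002]
contact_force: [4.0, 5.1, -2.8]
gripper_width: 0.145
grasp_force: 32.0
```

```bash
python3 - <<'E'
from h import *
import cv2
o=bot.get_obs();y=yaw(o["tool_rot"]);print(o["eef_pos"],y,2.9402-y,o["q"],o["contact_force"],o["torque"],o["grasp_force"],o["t"])
p=bot.read_camera("top");cv2.imwrite("pics/t2.png",cv2.resize(p["color"][120:270,120:270,::-1],None,fx=4,fy=4))
E
```

```text
[0.55365706 0.15203443 0.14831283] 2.3129281428475674 0.6272718571524325 [ 0.08891691  0.47195401 -0.59953264  1.84940958  0.32740842  0.91658866
  0.08126718] [ 4.01690735  5.14575222 -2.80245483] [ 0.73283868 -0.6223811   0.02946614] 32.002941370010376 6.4
```

View pics/t2.png

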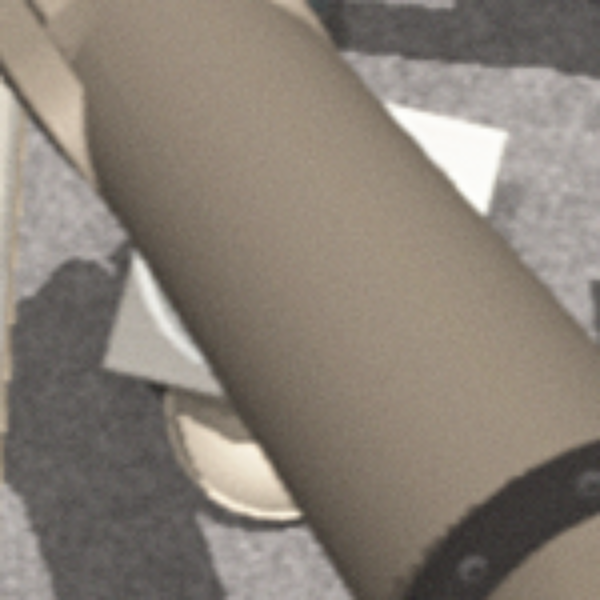

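The arm hides the bowl, but the measured turn is 0.627 rad, which is one click. Now the second.

Emit:
apply_moves --deltas '[[1,[0,0,0],0.0125],[1,[0,0,0],0.025],[1,[0,0,0],0.0375],[1,[0,0,0],0.05],[1,[0,0,0],0.0625],[1,[0,0,0],0.075],[1,[0,0,0],0.0875],[1,[0,0,0],0.1],[1,[0,0,0],0.1],[1,[0,0,0],0.1],[1,[0,0,0],0.1]]'

```text
t: 7.55
eef_pos: [0.5552, 0.1527, 0.1483]
tool_rot: [0.001, 0.666, 0.746, 0.003]
contact_force: [10.7, 7.6, -7.5]
gripper_width: 0.15
grasp_force: 31.2
```

```bash
python3 - <<'E'
from h import *
import cv2
o=bot.get_obs();y=yaw(o["tool_rot"]);print(o["eef_pos"],y,2.9402-y,o["q"],o["contact_force"],o["torque"],o["grasp_force"],o["t"])
p=bot.read_camera("wrist");cv2.imwrite("pics/w3.png",p["color"][:,:,::-1])
print([(np.round(d["point"],3),round(d["confidence"],2)) for d in bot.look_for(p,"walnut_1")])
E
```

```text
[0.55517443 0.15267726 0.14832163] 1.684700997270651 1.255499002729349 [-0.01646321  0.44533217 -0.45940444  1.85503881  0.24604532  0.89082947
 -0.47785445] [10.74632355  7.56992792 -7.52868677] [ 1.10385922 -1.45476035  0.06654105] 31.190983951091766 7.55
[]
```

View pics/w3.png

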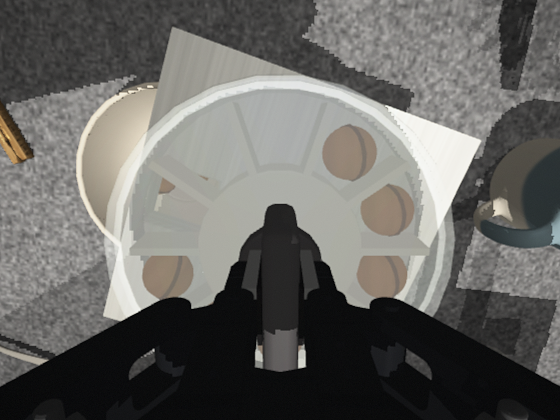

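The wrist view shows empty pockets near the spout, a walnut partly visible in the bowl around (165,185), and the paddle still gripped. The turn is 1.2555 rad. Release and lift.

Emit:
apply_moves --deltas '[[0,[0,0,0],0],[0,[0,0,0],0],[0,[0,0,0],0],[0,[0,0,0],0],[0,[0,0,0],0],[0,[0,0,0],0],[0,[0,0,0],0],[0,[0,0,0],0]]'

```text
t: 8.45
eef_pos: [0.5527, 0.1502, 0.1481]
tool_rot: [0.0, 0.666, 0.746, -0.0]
contact_force: [-0.2, -0.3, -0.7]
gripper_width: 0.996
grasp_force: 0.0
```

Emit:
apply_moves --deltas '[[0,[0,0,-0.15],0],[0,[0,0,-0.35],0],[0,[0,0,-0.55],0],[0,[0,0,-0.9],0],[0,[0,0,-0.9],0],[0,[0,0,-0.9],0],[0,[0,0,-0.9],0]]'

```text
t: 9.15
eef_pos: [0.5526, 0.1501, 0.3279]
tool_rot: [0.0, 0.666, 0.746, -0.0]
contact_force: [-0.2, -0.3, -0.5]
gripper_width: 0.998
grasp_force: 0.0
```

Emit:
apply_moves --deltas '[[0,[0.1,-0.4,0],0],[0,[0.1,-0.4,0],0],[0,[0.1,-0.4,0],0],[0,[0.1,-0.4,0],0],[0,[0.1,-0.4,0],0]]'

```text
t: 9.65
eef_pos: [0.4715, 0.1605, 0.3272]
tool_rot: [-0.0, 0.667, 0.745, -0.001]
contact_force: [0.7, -1.1, 0.0]
gripper_width: 0.997
grasp_force: 0.0
```

```bash
python3 - <<'E'
from h import *
import cv2
o=bot.get_obs();y=yaw(o["tool_rot"]);print(o["eef_pos"],y,o["contact_force"],o["gripper_width"],o["t"])
p=bot.read_camera("wrist");cv2.imwrite("pics/w4.png",p["color"][:,:,::-1])
for t in("walnut_1","knob_grip"):print([(np.round(d["point"],3),round(d["confidence"],2)) for d in bot.look_for(p,t)])
E
```

```text
[0.47151969 0.16051836 0.3272044 ] 1.6824911656200199 [ 0.67386454 -1.14438273  0.01424034] 0.9966815623042525 9.65
[(array([0.458, 0.158, 0.029]), 0.89)]
[(array([0.547, 0.156, 0.178]), 0.86)]
```

View pics/w4.png

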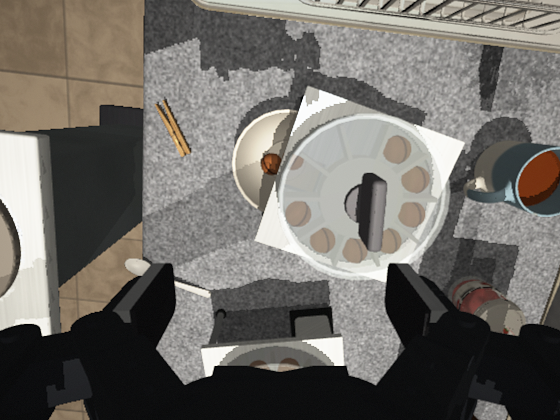

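Seven walnuts remain in the drum, down from nine. One lies in the bowl at (271,163), and something brown shows at (295,160). I'll zoom in on that.

```bash
python3 - <<'E'
import cv2
im=cv2.imread("pics/w4.png");cv2.imwrite("pics/c4.png",cv2.resize(im[95:255,220:430],None,fx=3.7,fy=3.7,interpolation=cv2.INTER_CUBIC))
E
```

```text
(no output)
```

View pics/c4.png

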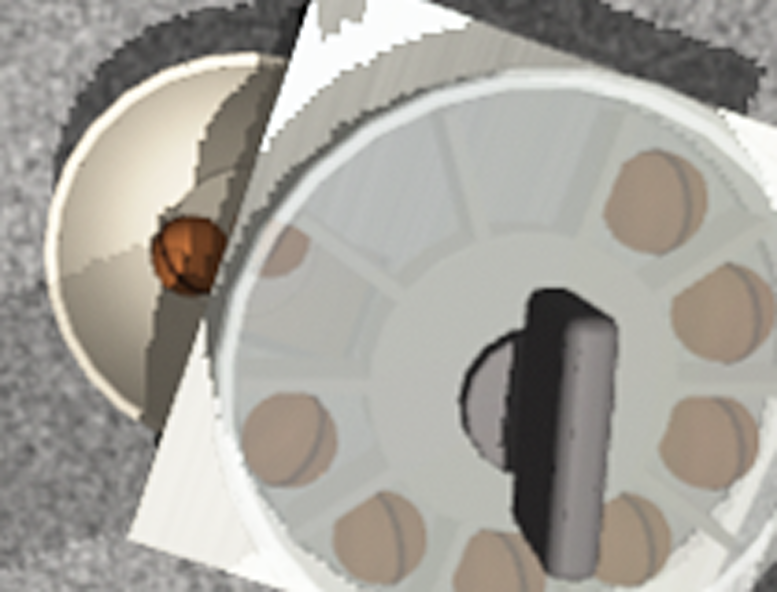

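The crop shows one walnut in the bowl. The second shows through the spout hole beside it, cut off by the hole's edge, so it is in the bowl too. The spout pocket is empty and the third walnut is still in its pocket.

```bash
python3 -c "
from station import bot
print(bot.hand_in())"
```

```text
the job is handed in; nothing more can be done
None
```

I turned the bowl dispenser's knob two clicks clockwise (1.256 rad measured) and let go. Two walnuts left the drum: one is plainly in the bowl, the other shows beside it through the spout hole. I never touched the spare knob, and the job is handed in.

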